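# Clear the mould's core puller and offer up the cover half

## Robot

A 7-joint arm with a two-finger parallel gripper is mounted at the origin on the work surface. World frame = base frame: x ahead of the robot, y to its left, z up, the work surface at z = 0. Lengths are in mm, angles in rad, forces in N, time in s.
With the tool pointing down it reaches from about 425 to 875 mm from the base axis. Payload 8.4 kg.
Tool frame: the origin (TCP) lies midway between the tips of the shut fingers; the grasp point (between the pads) lies 19 mm behind it; z points along the fingers, y is the direction in which the jaws open and shut (so a half turn about z gives the same grasp; the last joint's range is limited). The gripper opens to 87 mm and grips with 3 to 60 N. Pads are 19 mm wide; open, the fingers measure 117 mm over their backs; the gripper's body (75 mm by 190 mm) begins 51 mm behind the grasp point.
Start: joints at [1.034, 0.333, 0.04, 1.465, -0.013, 1.343, -0.059], TCP at [275.541, -588.677, 222.546] pointing down, gripper open.
Joint ranges: [-2.58, 2.58], [-0.38, 2.09], [-1.3, 1.39], [0.25, 2.4], [-1.5, 4.64], [0.08, 2.09], [-2.65, 2.65]. Speed limits (rad/s): [2.22, 2.22, 2.79, 2.79, 3.14, 3.14, 3.14].

## Interface

Orientations are given as [roll, pitch, yaw] about the fixed x, y, z axes, in that order (R = Rz(yaw) Ry(pitch) Rx(roll)).
In Python, from cell import manip, viewer gives the robot as it stands.
- The arm moves only by the tool jog_arm, never from a script. Its arguments are lists of equal length, an entry for each row: "translation": the shift along the tool's x, y, z in mm, a list of three; "twist": the turn about the tool's z in degrees. A call has 1 to 10 rows; each row is the pose to reach, as a shift and turn from the pose commanded when the call began, along the tool's axes at that moment; what a row does not reach only later rows make up. A row lasts 1/10 s, in which the tool goes at most 50 mm and 8.59 degrees, less where a joint would pass 70% of its speed; a pose out of reach is approached as far as the arm can. A call with a gripper value outside its range is refused whole. "grip" is the closure, from 0 (fully open) to 1 (shut), set as the call begins (left out, the last holds). The fingers move at their own pace and stop on an object; "grip_force" is the grip in N (left out, the last holds). Time passes only in rows, so rows that repeat a pose let the fingers close. It gives the time, the measured TCP pose, the force and the opening at its end, in the units of the state.
- manip.get_state(): the state, without advancing time (a new reading comes with each control period).
- viewer.camera(name): name is "scene" or "top" or "wrist"; returns (picture, depth): 400x640x3 uint8, red, green, blue; 400x640 float32, mm along the optical axis (not along the pixel's ray), 0 where there is no reading.
- viewer.calibration(name): a dict with "intrinsics" (3x3 intrinsics, pixels), "rvec" (rotation vector, rad) and "tvec" (3), from world to camera coordinates, as OpenCV has them. Camera axes: x right, y down, z forward; pixel columns grow to the right and rows downward; lengths in mm; the calibration is good to about 2 mm. A picture is of the moment at which its call begins: read the wrist's pose just before it. calibration takes no time and is no camera call; for the wrist camera it gives the pose at the moment of the call.
- manip.hand_in(): hands the job in, once; it reports no verdict.
The state is a dict: "time_s": time; "joint_positions": joint angles; "joint_vel": joint speeds; "joint_efforts": joint torques, N m; "eef_pos": TCP position; "eef_rot": TCP orientation; "wrist_force": force on the tool from outside, world axes, zero at the start; "ft_torque": the same for the moment, N m; "grip_width": finger opening in mm.
Only numpy, scipy, OpenCV 4.12 (cv2) and the standard library are available. Lean on these libraries where they do the work, as an engineer would, in place of code of your own. Each camera call takes 0.05 s, during which the arm holds its last target. There are 200 camera calls.

## Task

Get the casting mould ready to close: draw the red core-pull knob out to its stop and push it fully home again, then pick the cover half up from its rest by its wooden handle and carry it over the splash guard. Finish while still holding it: level and still, about a centimetre of air between its guide-pin tips and the top face of the lower mould, each pin over a pin hole (either way round). The cover must not touch the mould, nothing may touch the guard, and the ingot, ladle and hammer stay where they are.

Things in the scene. Friction and masses are not known exactly. Their poses are not given: they have to be found in the camera images.
- mould: Lower mould half: bolted-down aluminium block, 110 (x) x 130 (y) x 55 (z) mm; origin at the centre of its underside, on the bench; z up. Its front (-x side, roughly facing the robot) carries the core-pull knob. Its flat top, 55 mm above the origin, has a rectangular cavity in the middle and two round pin holes, 20 mm across and 20 mm deep, on its y axis at y = +45 and -45 mm. It stands on either the robot's left or its right, the rest with the cover on the other side.
- hole_a (a point): Centre of the mouth of the pin hole at the mould's +y side, in the plane of the top face.
- hole_b (a point): Centre of the mouth of the pin hole at the mould's -y side, in the plane of the top face.
- core_pull (a joint): Travel of the core puller (m): 0 fully home, 0.040 fully out at the stop. It slides out along the mould's -x axis. A detent spring holds it at either end: it takes about 5 N to draw out and, past half travel (0.020), it snaps the rest of the way; pushing home is the same in reverse.
- knob (a point): Centre of the red knob: a cylinder 28 mm across and 26 mm long, axis along the mould's x, level. It moves with the puller. At home it is 92 mm in front of (-x of) the mould's origin, so 24 mm of bare 10 mm rod lie between knob and block; 34 mm above the bench. Free space on both sides and above.
- cover: Loose cover half, about 0.5 kg: aluminium plate 100 (x) x 124 (y) x 20 (z) mm with an upright wooden handle rib on top, centred, 64 mm long (along x), 16 mm thick (y) and 40 mm high. Origin at the centre of the plate's underside, z up, so the plate's top is at z = 20 mm and the rib's top at z = 60 mm. Two guide pins, 10 mm across, stick out 14 mm below the underside at y = +45 and -45 mm. At the start it lies level on its rest, underside 30 mm above the bench.
- pin_a (a point): Tip (lowest point, centre) of the cover's +y guide pin: at (0, 45, -14) mm from the cover's origin.
- pin_b (a point): Tip of the cover's -y guide pin: at (0, -45, -14) mm from the cover's origin.
- rest: Fixed rest for the cover: green base 110 x 120 x 8 mm with two wooden rails along y (12 mm wide, tops 30 mm above the bench, at x = +38 and -38 mm). Origin at the centre of its underside.
- guard: Fixed splash guard between mould and rest: upright bare steel sheet 340 mm long (along its x), 4 mm thick (y), 130 mm high, with a yellow round top edge (6 mm) that rises 3 mm higher. Origin at the centre of its lower edge, on the bench.
- ingot: Bystander: grey metal ingot bar, 100 x 30 x 18 mm, lying along the guard at its left side (+y). Origin at the centre of its underside.
- ladle: Bystander: small dark casting ladle lying beyond the work, bowl 62 mm across and 28 mm high, wooden grip; 270 mm long. Origin under the bowl's centre; handle along its -x.
- hammer: Bystander: hammer lying beyond the work, handle along its -x.
Things that resemble listed ones, but are neither listed nor needed, are in the scene too. What is shaped like the cover but turquoise is not meant. Several things look just like the rest: the one meant starts farthest to the robot's left.

How it is judged:
By the outcome, as a careful person would: the job done as asked, in the order asked, and still so for the second after the job is handed in, while the arm keeps its last pose, push and grip.
It also fails if it takes over 64 s, if anything falls off the work surface, if the arm or the gripper's body presses on something with over 40 N, if the wrist force passes 120 N, or if a joint passes its speed limit or range.

## Working session

There is one attempt and no reset: what is moved stays moved. The work goes in short steps, Python scripts to look and compute and a tool call to move; the robot and the scene stay as the last step left them, time stands still between calls to the robot, and variables do not carry over. Pictures are saved under pics/ and viewed, about 8 in all and at most 12, crops included, and the job is handed in when it is done.

Besides the shell and the picture viewer there is one more tool, called after "Call:" as name(argument=value, ...), one argument or row to a line, values as JSON. jog_arm: Moves the arm, as the interface text tells. Its arguments: {"type":"object","properties":{"translation":{"type":"array","items":{"type":"array","items":{"type":"number"}}},"twist":{"type":"array","items":{"type":"number"}},"grip":{"type":"number"},"grip_force":{"type":"number"}},"required":["translation","twist"]}

```bash
ls; mkdir -p pics; cat > h.py <<'E'
import numpy as np, cv2
from cell import manip, viewer
from scipy.spatial.transform import Rotation as R
def grab(n):
    c=viewer.calibration(n); p,d=viewer.camera(n)
    return p,d,np.array(c["intrinsics"]),cv2.Rodrigues(np.array(c["rvec"],float))[0],np.array(c["tvec"],float).ravel()
def world(d,K,Rm,t):
    v,u=np.mgrid[:d.shape[0],:d.shape[1]]
    P=np.stack([(u-K[0,2])/K[0,0]*d,(v-K[1,2])/K[1,1]*d,d],-1)
    W=(P-t)@Rm; W[d==0]=np.nan
    return W
E
python3 - <<'E'
from h import *
print(manip.get_state())
for n in ("scene","top"):
    p,d,K,Rm,t=grab(n); np.savez(n,p=p,W=world(d,K,Rm,t))
    cv2.imwrite(f"pics/{n}.png",p[:,:,::-1])
    print(n,K.round(1).tolist(),(-Rm.T@t).round(0))
E
```

```text
pics
{'time_s': 0.0, 'joint_positions': array([ 1.03379299,  0.33395179,  0.03991488,  1.46629051, -0.01336885,
        1.34328033, -0.05854112]), 'joint_vel': array([ 0.00056164,  0.00082222, -0.00030531,  0.00100429, -0.00023265,
        0.0007215 ,  0.00102464]), 'joint_efforts': array([ 8.64313847e-06, -6.56366444e+01,  1.33522701e+00, -4.03796697e+01,
       -5.96857793e-02,  4.48387570e-02,  1.86478533e-04]), 'eef_pos': array([ 275.30734102, -588.29591413,  221.62400603]), 'eef_rot': array([-3.13993571e+00,  1.58100420e-04,  4.37713100e-01]), 'wrist_force': array([ 0.20191316, -0.67627886,  0.28141249]), 'ft_torque': array([0.00210029, 0.02568124, 0.02225545]), 'grip_width': 87.09191547047843}
scene [[365.3, 0.0, 322.3], [0.0, 365.3, 197.7], [0.0, 0.0, 1.0]] [1223.  267.  878.]
top [[455.1, 0.0, 315.7], [0.0, 455.1, 201.3], [0.0, 0.0, 1.0]] [ 360.  -70. 1361.]
```

View pics/top.png

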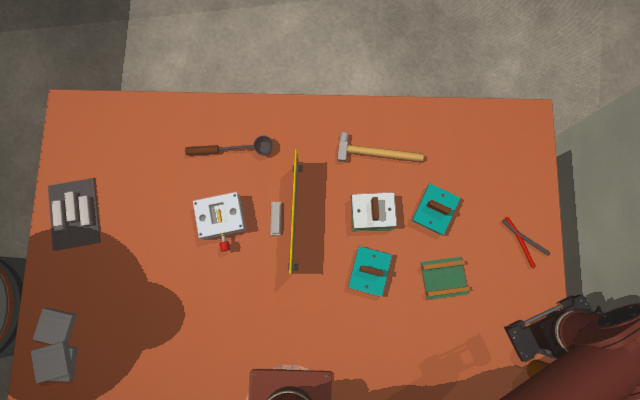

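View pics/scene.png

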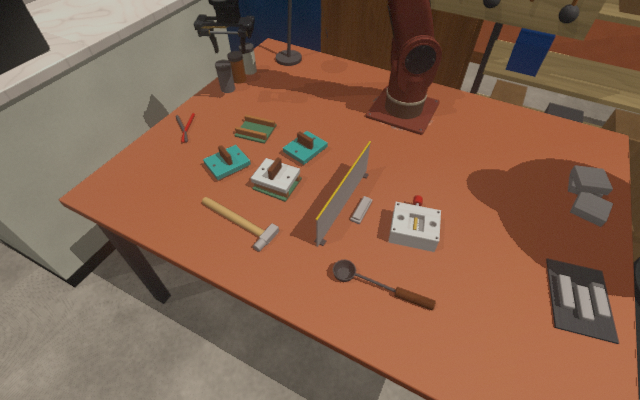

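The top view has image up = +x and left = +y. The mould is at px (218,216) with the knob at (224,245). The white cover on its rest is at (375,211), the guard at (294,212) and the ingot at (276,218). The turquoise decoys are at (370,271) and (437,209), with an empty rest at (445,279).

```bash
cat >> h.py <<'E'
def rect(W,m):
    P=W[m]; P=P[~np.isnan(P[:,0])]
    (c,s,a)=cv2.minAreaRect(P[:,:2].astype(np.float32))
    return len(P),np.round(c,1),np.round(s,1),round(a,2),np.round(np.percentile(P[:,2],[5,50,95]),1)
def box(W,x0,x1,y0,y1,z0,z1):
    return (W[...,0]>x0)&(W[...,0]<x1)&(W[...,1]>y0)&(W[...,1]<y1)&(W[...,2]>z0)&(W[...,2]<z1)
E
python3 - <<'E'
from h import *
z=np.load("top.npz"); p,W=z["p"],z["W"]
for n,(u,v) in dict(mould=(205,230),knob=(224,245),cover=(360,211),rib=(375,208),guard1=(296,153),guard2=(291,270),ingot=(276,218),ladle=(263,146),turq=(371,270),turq2=(437,209),bench=(150,150)).items(): print(n,W[v,u].round(0))
h=p.astype(int); red=(h[...,0]>150)&(h[...,1]<45)&(h[...,2]<50)
c=W[211,360]; m=W[230,205]; m0=W[216,218]
print("mould",rect(W,box(W,m0[0]-100,m0[0]+100,m0[1]-100,m0[1]+100,45,65)))
print("knob",rect(W,box(W,W[245,224][0]-25,W[245,224][0]+18,W[245,224][1]-25,W[245,224][1]+25,20,52)))
c0=W[211,375]
print("cover",rect(W,box(W,c0[0]-80,c0[0]+80,c0[1]-80,c0[1]+80,40,60)))
print("rib",rect(W,box(W,c0[0]-80,c0[0]+80,c0[1]-80,c0[1]+80,80,100)))
g=W[212,294]; print("guard",rect(W,box(W,g[0]-220,g[0]+220,g[1]-40,g[1]+40,110,145)))
i=W[218,276]; print("ingot",rect(W,box(W,i[0]-80,i[0]+80,i[1]-25,i[1]+25,10,30)))
E
```

```text
mould [502. 258.  53.]
knob [460. 202.  47.]
cover [ 568. -190.   46.]
rib [ 571. -229.   89.]
guard1 [715.  -3. 132.]
guard2 [392.   3. 103.]
ingot [546.  57.  20.]
ladle [771. 107.   8.]
turq [ 398. -219.   71.]
turq2 [ 577. -412.   58.]
bench [753. 458.   1.]
mould (1427, array([524.1, 219. ]), array([160.3, 131.2]), 12.67, array([49.1, 55.1, 59.6]))
knob (97, array([460.9, 203.4]), array([31.2, 27.3]), 13.7, array([35.9, 44.3, 50.1]))
cover (1292, array([ 572.1, -229.2]), array([100.7, 125. ]), 4.17, array([45.2, 50. , 54.6]))
rib (136, array([ 571.2, -228.9]), array([63.4, 16.8]), 2.78, array([84. , 89.3, 93.4]))
guard (282, array([555. ,   2.2]), array([  6.1, 343.8]), 89.15, array([128.1, 132.6, 136.6]))
ingot (282, array([534. ,  60.4]), array([123.8,  29.9]), 1.94, array([10.9, 17. , 22.9]))
```

```bash
cat >> h.py <<'E'
def rel(x,y,z,yaw_deg):
    s=manip.get_state(); T=R.from_euler("xyz",s["eef_rot"])
    sh=T.inv().apply(np.array([x,y,z])-s["eef_pos"])
    tw=np.degrees(s["eef_rot"][2])-yaw_deg
    return sh.round(1).tolist(), round((tw+90)%180-90,2)
def st():
    s=manip.get_state()
    print(round(s["time_s"],2),s["eef_pos"].round(1),np.degrees(s["eef_rot"]).round(2),"F",s["wrist_force"].round(1),"w",round(s["grip_width"],1),"q",s["joint_positions"].round(2))
E
python3 - <<'E'
from h import *
c=viewer.calibration("wrist"); Rm=cv2.Rodrigues(np.array(c["rvec"],float))[0]; s=manip.get_state()
T=R.from_euler("xyz",s["eef_rot"]).as_matrix()
print("cam in tool",(T.T@(-Rm.T@np.array(c["tvec"]).ravel()-s["eef_pos"])).round(1),"axes",(T.T@Rm.T).round(2).tolist(),c["intrinsics"])
print(rel(510,-229,280,4))
E
```

```text
cam in tool [  84.2   -0.6 -161.4] axes [[0.0, -0.95, -0.3], [1.0, 0.0, -0.0], [0.0, -0.3, 0.95]] [[310.55744154   0.         319.2564221 ]
 [  0.         310.55744154 194.57015784]
 [  0.           0.           1.        ]]
([364.8, -226.0, -58.0], np.float64(21.08))
```

Call:
jog_arm(
  translation=[
    [40, -25, -6],
    [80, -50, -12],
    [120, -75, -18],
    [160, -100, -24],
    [200, -125, -30],
    [240, -150, -36],
    [280, -175, -42],
    [320, -200, -48],
    [365, -226, -58],
    [365, -226, -58],
  ],
  twist=[5, 10, 15, 21, 21, 21, 21, 21, 21, 21],
  grip=0,
)

```text
time_s: 1.1
eef_pos: [514.2, -222.0, 281.5]
eef_rot: [-3.139, -0.003, 0.081]
wrist_force: [-0.2, -0.8, 0.4]
grip_width: 86.9
```

```bash
python3 - <<'E'
from h import *
st()
p,d,K,Rm,t=grab("wrist"); W=world(d,K,Rm,t); cv2.imwrite("pics/w1.png",p[:,:,::-1]); np.savez("w1",p=p,W=W)
B=lambda z0,z1:box(W,500,650,-310,-150,z0,z1)
print("cover",rect(W,B(44,56))); print("rib",rect(W,B(84,96)))
for f in ((450,175,250),): print(rel(445,195,250,13))
E
```

```text
1.1 [ 514.2 -222.   281.5] [-1.7988e+02 -1.5000e-01  4.6500e+00] F [-0.2 -0.8  0.4] w 86.9 q [ 0.52  0.14 -0.21  1.59  0.03  1.42 -1.18]
cover (7441, array([ 574. , -229.2]), array([100. , 124.3]), 4.13, array([47.8, 49.2, 50.6]))
rib (832, array([ 574. , -229.6]), array([63.2, 15.6]), 4.96, array([87. , 88.9, 90.4]))
([-34.5, -424.0, 31.3], np.float64(-8.52))
```

Call:
jog_arm(
  translation=[
    [-4, -45, 0],
    [-8, -90, 0],
    [-12, -135, 0],
    [-16, -180, 0],
    [-20, -225, 0],
    [-24, -270, 0],
    [-28, -315, 0],
    [-32, -360, 0],
    [-34, -424, 20],
    [-34, -424, 31],
  ],
  twist=[-2, -4, -6, -8.5, -8.5, -8.5, -8.5, -8.5, -8.5, -8.5],
)

```text
time_s: 2.15
eef_pos: [445.3, 195.1, 249.6]
eef_rot: [-3.14, -0.002, 0.224]
wrist_force: [-0.5, -0.2, -0.3]
grip_width: 87.0
```

```bash
cat > look.py <<'E'
from h import *
st()
p,d,K,Rm,t=grab("wrist"); W=world(d,K,Rm,t); cv2.imwrite("pics/w2.png",p[:,:,::-1]); np.savez("w2",p=p,W=W)
P=W[box(W,440,660,130,320,51,58)]; print("n",len(P))
# top face only (drop knob): x' > -70 along yaw 13
print("mould",rect(W,box(W,440,660,130,320,52,58)))
h=p.astype(int); red=(h[...,0]>110)&(h[...,1]<60)&(h[...,2]<60)
m=red&box(W,400,520,150,260,20,52); print("knob",rect(W,m))
E
python3 look.py
```

```text
2.15 [445.3 195.1 249.6] [-1.7994e+02 -9.0000e-02  1.2810e+01] F [-0.5 -0.2 -0.3] w 87.0 q [ 0.13  0.02 -0.63  1.78  0.01  1.34 -1.85]
n 10519
mould (10469, array([549.8, 224.3]), array([110.5, 130.3]), 13.25, array([53. , 54.2, 55.5]))
knob (429, array([459.9, 204. ]), array([25.8, 24.4]), 11.96, array([38.6, 45.5, 47.7]))
```

View pics/w2.png

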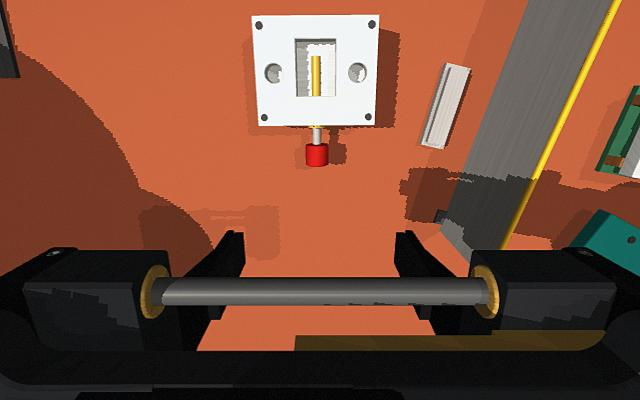

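The wrist view shows the mould at px (315,70), the knob at (317,155) directly ahead, free space around it, and the guard to the right. The measured mould centre is (550,224) with yaw 13.2°. It agrees with the knob at (460,203.5).

```bash
python3 -c "
from h import *
print(rel(460.3,203.5,15,13.2))"
```

```text
([18.3, -4.3, 231.5], np.float64(-0.34))
```

Call:
jog_arm(
  translation=[
    [18, -4, 30],
    [18, -4, 70],
    [18, -4, 110],
    [18, -4, 145],
    [18, -4, 175],
    [18, -4, 200],
    [18, -4, 215],
    [18, -4, 225],
    [18, -4, 231],
    [18, -4, 231],
  ],
  twist=[-0.3, -0.3, -0.3, -0.3, -0.3, -0.3, -0.3, -0.3, -0.3, -0.3],
)

```text
time_s: 3.2
eef_pos: [463.1, 198.8, 18.5]
eef_rot: [3.142, 0.0, 0.225]
wrist_force: [0.5, -0.4, -0.6]
grip_width: 87.0
```

Call:
jog_arm(
  translation=[
    [0, 0, 0],
    [0, 0, 0],
    [0, 0, 0],
    [0, 0, 0],
    [0, 0, 0],
    [0, 0, 0],
    [0, 0, 0],
    [0, 0, 0],
    [0, 0, 0],
    [0, 0, 0],
  ],
  twist=[0, 0, 0, 0, 0, 0, 0, 0, 0, 0],
  grip=1,
  grip_force=35,
)

```text
time_s: 4.2
eef_pos: [462.1, 202.6, 18.6]
eef_rot: [-3.137, -0.001, 0.227]
wrist_force: [-1.9, 11.4, -4.3]
grip_width: 26.9
```

Call:
jog_arm(
  translation=[
    [-3, -2, 0],
    [-8, -3, 0],
    [-13, -3, 0],
    [-18, -3, 0],
    [-23, -3, 0],
    [-28, -3, 0],
    [-33, -3, 0],
    [-38, -3, 0],
    [-42, -3, 0],
    [-42, -3, 0],
  ],
  twist=[0, 0, 0, 0, 0, 0, 0, 0, 0, 0],
)

```text
time_s: 5.2
eef_pos: [423.0, 193.5, 18.8]
eef_rot: [-3.14, -0.005, 0.225]
wrist_force: [9.2, 7.5, -16.0]
grip_width: 27.3
```

Call:
jog_arm(
  translation=[
    [0, 0, 0],
    [0, 0, 0],
    [0, 0, 0],
    [0, 0, 0],
  ],
  twist=[0, 0, 0, 0],
)

```text
time_s: 5.6
eef_pos: [423.0, 193.5, 18.7]
eef_rot: [-3.14, -0.004, 0.225]
wrist_force: [9.2, 7.9, -13.1]
grip_width: 27.0
```

```bash
python3 - <<'E'
from h import *
st()
p,d,K,Rm,t=grab("wrist"); W=world(d,K,Rm,t); cv2.imwrite("pics/w3.png",p[:,:,::-1])
s=manip.get_state(); u=np.array([np.cos(.231),np.sin(.231)])
print("tcp along mould x:",(s["eef_pos"][:2]-[549.8,224.3])@u)
E
```

```text
5.6 [423.  193.5  18.7] [-179.91   -0.23   12.89] F [  9.2   7.9 -13.1] w 27.0 q [ 0.06  0.24 -0.64  2.09  0.19  0.86 -2.03]
tcp along mould x: -130.4726939221541
```

View pics/w3.png

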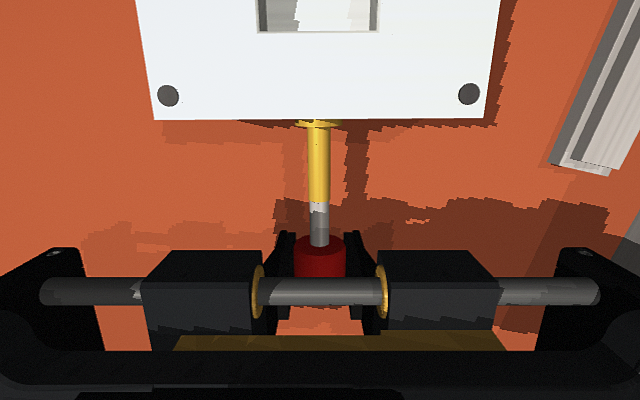

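The knob, at px (319,257), is in the jaws with the bright rod drawn out. TCP travel is 40.2 mm and the stop is reacting, so I pull slightly harder to be sure and then push home.

Call:
jog_arm(
  translation=[
    [-2, 0, 0],
    [-2, 0, 0],
    [3, 0, 0],
    [8, 0, 0],
    [13, 0, 0],
    [18, 0, 0],
    [23, 0, 0],
    [28, 0, 0],
    [33, 0, 0],
    [38, 0, 0],
  ],
  twist=[0, 0, 0, 0, 0, 0, 0, 0, 0, 0],
)

```text
time_s: 6.65
eef_pos: [458.7, 201.9, 18.6]
eef_rot: [-3.141, -0.001, 0.225]
wrist_force: [0.3, 6.0, -5.0]
grip_width: 26.7
```

Call:
jog_arm(
  translation=[
    [3, 0, 0],
    [5, 0, 0],
    [6, 0, 0],
    [7, 0, 0],
    [7, 0, 0],
    [7, 0, 0],
  ],
  twist=[0, 0, 0, 0, 0, 0],
)

```text
time_s: 7.25
eef_pos: [462.2, 202.6, 18.4]
eef_rot: [3.141, 0.005, 0.226]
wrist_force: [-13.5, 1.1, 11.9]
grip_width: 27.0
```

```bash
python3 - <<'E'
from h import *
st()
s=manip.get_state(); u=np.array([np.cos(.231),np.sin(.231)])
print("tcp along mould x:",(s["eef_pos"][:2]-[549.8,224.3])@u)
E
```

```text
7.25 [462.2 202.6  18.4] [179.96   0.28  12.94] F [-13.5   1.1  11.9] w 27.0 q [ 0.04  0.32 -0.61  2.    0.23  0.9  -2.04]
tcp along mould x: -90.27134213452726
```

Call:
jog_arm(
  translation=[
    [0, 0, 0],
    [0, 0, 0],
    [0, 0, 0],
    [0, 0, 0],
    [0, 0, 0],
    [0, 0, 0],
    [0, 0, 0],
    [0, 0, 0],
  ],
  twist=[0, 0, 0, 0, 0, 0, 0, 0],
  grip=0,
)

```text
time_s: 8.05
eef_pos: [465.2, 202.6, 18.6]
eef_rot: [-3.142, 0.0, 0.225]
wrist_force: [-0.4, 0.0, 0.6]
grip_width: 82.1
```

Call:
jog_arm(
  translation=[
    [0, 0, -10],
    [0, 0, -40],
    [0, 0, -80],
    [0, 0, -120],
    [-5, 0, -160],
    [-20, 0, -200],
    [-20, 0, -240],
    [-20, 0, -240],
  ],
  twist=[0, 0, 0, 0, 0, 0, 0, 0],
)

```text
time_s: 8.85
eef_pos: [447.4, 199.7, 264.8]
eef_rot: [-3.141, -0.009, 0.225]
wrist_force: [1.3, 0.8, -0.1]
grip_width: 87.1
```

```bash
python3 look.py; python3 -c "
from h import *
print(rel(574,-229.3,258,4.5))"
```

```text
8.85 [447.4 199.7 264.8] [-179.99   -0.53   12.92] F [ 1.3  0.8 -0.1] w 87.1 q [ 0.14  0.01 -0.65  1.76  0.01  1.37 -1.86]
n 9460
mould (9397, array([549.7, 224.4]), array([110.2, 130.3]), 13.17, array([52.9, 54.2, 55.6]))
knob (401, array([460.2, 204.2]), array([25.4, 26.8]), 15.37, array([37.7, 45.3, 47.4]))
([28.5, 445.9, 4.1], np.float64(8.4))
```

Call:
jog_arm(
  translation=[
    [3, 48, 0],
    [6, 96, 0],
    [9, 144, 0],
    [12, 192, 0],
    [15, 240, 0],
    [18, 288, 0],
    [21, 336, 0],
    [25, 384, 2],
    [28, 430, 4],
    [28, 446, 4],
  ],
  twist=[0, 2, 4, 6, 8.4, 8.4, 8.4, 8.4, 8.4, 8.4],
)

```text
time_s: 9.9
eef_pos: [571.4, -235.7, 252.2]
eef_rot: [3.141, 0.003, 0.073]
wrist_force: [0.6, -0.0, 0.1]
grip_width: 87.3
```

```bash
cat > look3.py <<'E'
from h import *
p,d,K,Rm,t=grab("wrist"); W=world(d,K,Rm,t); st()
B=lambda z0,z1:box(W,500,650,-310,-150,z0,z1)
print("cover",rect(W,B(44,56))); print("rib",rect(W,B(84,96)))
print(rel(574,-229.3,57,4.4))
E
python3 look3.py
```

```text
9.95 [ 571.4 -236.2  252.2] [179.99   0.19   4.13] F [-2.3 -2.   0.3] w 87.0 q [ 0.54  0.27 -0.27  1.49  0.07  1.39 -1.24]
cover (7537, array([ 573.8, -229.4]), array([ 99.6, 124. ]), 4.21, array([48. , 49.3, 50.6]))
rib (846, array([ 574.7, -229.3]), array([62.7, 15.9]), 4.39, array([86.8, 89.1, 90.3]))
([3.7, -6.7, 195.2], np.float64(-0.27))
```

Call:
jog_arm(
  translation=[
    [3, -6, 10],
    [3, -6, 50],
    [3, -6, 90],
    [3, -6, 120],
    [3, -6, 135],
    [3, -6, 140],
    [3, -6, 140],
    [3, -6, 140],
  ],
  twist=[-0.3, -0.3, -0.3, -0.3, -0.3, -0.3, -0.3, -0.3],
)

```text
time_s: 10.75
eef_pos: [576.0, -223.9, 116.3]
eef_rot: [3.141, -0.002, 0.084]
wrist_force: [0.7, -0.8, 0.2]
grip_width: 87.0
```

```bash
python3 -c "
from h import *
st();print(rel(574,-229.3,57,4.35))"
```

```text
10.75 [ 576.  -223.9  116.3] [ 1.7995e+02 -1.3000e-01  4.8100e+00] F [ 0.7 -0.8  0.2] w 87.0 q [ 0.52  0.36 -0.27  1.66  0.11  1.13 -1.27]
([-2.6, 5.2, 59.3], np.float64(0.46))
```

Call:
jog_arm(
  translation=[
    [-2.5, 5, 5],
    [-2.5, 5, 15],
    [-2.5, 5, 30],
    [-2.5, 5, 42],
    [-2.5, 5, 50],
    [-2.5, 5, 50],
    [-2.5, 5, 50],
  ],
  twist=[0.5, 0.5, 0.5, 0.5, 0.5, 0.5, 0.5],
)

```text
time_s: 11.45
eef_pos: [572.9, -229.2, 64.4]
eef_rot: [-3.141, 0.0, 0.075]
wrist_force: [0.0, 0.4, -0.1]
grip_width: 87.2
```

```bash
python3 -c "
from h import *
st();print(rel(574.2,-229.3,56.5,4.35))"
```

```text
11.45 [ 572.9 -229.2   64.4] [-1.7998e+02  2.0000e-02  4.2900e+00] F [ 0.   0.4 -0.1] w 87.2 q [ 0.52  0.41 -0.26  1.71  0.12  1.04 -1.28]
([1.3, 0.2, 7.9], np.float64(-0.06))
```

Call:
jog_arm(
  translation=[
    [1, 0, 4],
    [1, 0, 8],
    [1, 0, 8],
    [1, 0, 8],
  ],
  twist=[0, 0, 0, 0],
)

```text
time_s: 11.85
eef_pos: [573.8, -229.2, 56.6]
eef_rot: [-3.142, 0.0, 0.075]
wrist_force: [-0.2, -1.1, -0.2]
grip_width: 86.8
```

Call:
jog_arm(
  translation=[
    [0, 0, 0],
    [0, 0, 0],
    [0, 0, 0],
    [0, 0, 0],
    [0, 0, 0],
    [0, 0, 0],
    [0, 0, 0],
    [0, 0, 0],
    [0, 0, 0],
    [0, 0, 0],
  ],
  twist=[0, 0, 0, 0, 0, 0, 0, 0, 0, 0],
  grip=1,
  grip_force=55,
)

```text
time_s: 12.85
eef_pos: [573.8, -229.5, 56.6]
eef_rot: [3.141, -0.0, 0.075]
wrist_force: [0.0, 0.6, -0.0]
grip_width: 15.9
```

Call:
jog_arm(
  translation=[
    [0, 0, -3],
    [0, 0, -8],
    [0, 0, -15],
    [0, 0, -25],
    [0, 0, -40],
    [0, 0, -40],
  ],
  twist=[0, 0, 0, 0, 0, 0],
)

```text
time_s: 13.45
eef_pos: [575.6, -229.8, 99.8]
eef_rot: [3.14, -0.004, 0.075]
wrist_force: [0.9, 0.1, -4.7]
grip_width: 15.6
```

Call:
jog_arm(
  translation=[
    [0, 0, -20],
    [0, 0, -50],
    [0, 0, -80],
    [0, 0, -110],
    [0, 0, -130],
    [0, 0, -135],
    [0, 0, -135],
  ],
  twist=[0, 0, 0, 0, 0, 0, 0],
)

```text
time_s: 14.15
eef_pos: [574.1, -229.3, 231.9]
eef_rot: [3.141, -0.001, 0.075]
wrist_force: [0.4, -0.1, -6.0]
grip_width: 15.3
```

```bash
python3 -c "
from h import *
st();print(rel(549.8,224.4,235,13.2))
p,d,K,Rm,t=grab('wrist'); W=world(d,K,Rm,t); cv2.imwrite('pics/w4.png',p[:,:,::-1])
print('rib',rect(W,box(W,500,650,-310,-150,255,275))); print('plate',rect(W,box(W,500,650,-310,-150,218,236)))
"
```

```text
14.15 [ 574.1 -229.3  231.9] [ 1.7997e+02 -5.0000e-02  4.2800e+00] F [ 0.4 -0.1 -6. ] w 15.3 q [ 0.53  0.28 -0.27  1.52  0.08  1.35 -1.25]
([9.7, -454.2, -3.4], np.float64(-8.92))
rib (4037, array([ 575.2, -225.7]), array([35.4, 63.8]), 78.88, array([257.9, 264.3, 271.3]))
plate (17352, array([ 574.8, -228.4]), array([ 99.7, 124.6]), 4.37, array([223.3, 224.6, 225.7]))
```

View pics/w4.png

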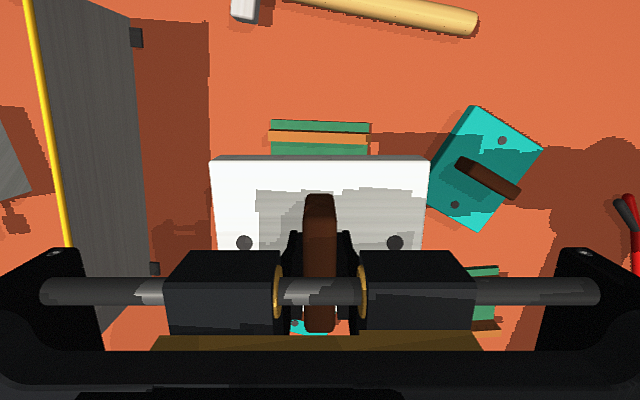

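The cover is held level at px (320,205) with the rib centred in the jaws and no slip. The guard is at left. Its pin tips are at z≈191 mm against a guard top of 133 mm, so I carry it across.

Call:
jog_arm(
  translation=[
    [0, -15, 0],
    [1, -45, 0],
    [2, -85, 0],
    [3, -125, 0],
    [4, -165, 0],
    [5, -205, 0],
    [6, -245, 0],
    [7, -285, 0],
    [8, -325, 0],
    [9, -365, 0],
  ],
  twist=[0, 0, 0, -1, -2, -3, -4, -5, -6, -7],
)

```text
time_s: 15.2
eef_pos: [554.1, 137.6, 230.2]
eef_rot: [-3.141, 0.002, 0.198]
wrist_force: [1.5, -0.1, -6.0]
grip_width: 15.5
```

Call:
jog_arm(
  translation=[
    [5, -35, 0],
    [10, -62, 0],
    [12, -80, 0],
    [13, -89, 0],
    [13, -89, 0],
    [13, -89, 0],
  ],
  twist=[-1, -2, -2, -2, -2, -2],
)

```text
time_s: 15.8
eef_pos: [550.9, 224.1, 231.0]
eef_rot: [3.141, 0.001, 0.231]
wrist_force: [-0.3, -0.3, -5.2]
grip_width: 15.8
```

```bash
python3 -c "
from h import *
st();print(rel(549.6,224.3,105.6,13.2))
p,d,K,Rm,t=grab('wrist'); W=world(d,K,Rm,t)
z=manip.get_state()['eef_pos'][2]
print('plate',rect(W,box(W,480,650,130,320,z-14,z+2)))
"
```

```text
15.8 [550.9 224.1 231. ] [1.7995e+02 6.0000e-02 1.3240e+01] F [-0.3 -0.3 -5.2] w 15.8 q [ 0.01  0.27 -0.57  1.57  0.15  1.35 -1.91]
([-1.1, -0.6, 125.4], np.float64(0.04))
plate (17270, array([551.1, 225. ]), array([100.5, 124.6]), 13.33, array([222.3, 223.6, 224.7]))
```

Call:
jog_arm(
  translation=[
    [-1, -0.5, 10],
    [-1, -0.5, 30],
    [-1, -0.5, 55],
    [-1, -0.5, 75],
    [-1, -0.5, 90],
    [-1, -0.5, 98],
    [-1, -0.5, 100],
    [-1, -0.5, 100],
    [-1, -0.5, 100],
  ],
  twist=[0, 0, 0, 0, 0, 0, 0, 0, 0],
)

```text
time_s: 16.75
eef_pos: [550.4, 225.8, 132.6]
eef_rot: [-3.141, -0.002, 0.232]
wrist_force: [0.4, 0.5, -5.7]
grip_width: 15.3
```

```bash
cat > look4.py <<'E'
from h import *
st();print(rel(549.6,224.0,105.6,13.2))
p,d,K,Rm,t=grab('wrist'); W=world(d,K,Rm,t); cv2.imwrite('pics/w5.png',p[:,:,::-1])
z=manip.get_state()['eef_pos'][2]
m=box(W,480,650,130,320,z-12,z-2); print('plate',rect(W,m))
A=np.c_[W[m][:,:2]-[550,224],np.ones(m.sum())]; c=np.linalg.lstsq(A,W[m][:,2],rcond=None)[0]; print('tilt deg',np.degrees(c[:2]).round(2),'z',c[2].round(2))
mm=box(W,570,660,130,330,51,58); print('mould z seen',mm.sum(),np.nanmedian(W[mm][:,2]) if mm.any() else None)
E
python3 look4.py
```

```text
16.75 [550.4 225.8 132.6] [-1.7999e+02 -9.0000e-02  1.3280e+01] F [ 0.4  0.5 -5.7] w 15.3 q [-0.    0.34 -0.56  1.69  0.19  1.16 -1.95]
([-1.2, 1.6, 27.0], np.float64(0.08))
plate (16994, array([551.1, 226.9]), array([ 99.8, 124.4]), 13.49, array([124.1, 125.3, 126.4]))
tilt deg [-0.45 -0.01] z 125.47
mould z seen 3009 54.27369064933568
```

Call:
jog_arm(
  translation=[
    [-1, 1, 4],
    [-1.8, 2, 10],
    [-1.8, 2, 16],
    [-1.8, 2, 21],
    [-1.8, 2, 23],
    [-1.8, 2, 23],
    [-1.8, 2, 23],
  ],
  twist=[0, 0, 0, 0, 0, 0, 0],
)

```text
time_s: 17.5
eef_pos: [548.6, 223.3, 108.6]
eef_rot: [-3.141, -0.0, 0.232]
wrist_force: [0.6, -0.4, -4.3]
grip_width: 15.6
```

```bash
python3 look4.py
```

```text
17.5 [548.6 223.3 108.6] [-1.7999e+02 -1.0000e-02  1.3290e+01] F [ 0.6 -0.4 -4.3] w 15.6 q [-0.    0.36 -0.55  1.72  0.21  1.12 -1.96]
([1.1, -0.5, 3.0], np.float64(0.09))
plate (16976, array([549.6, 224.2]), array([ 99. , 124.2]), 13.37, array([100.2, 101.4, 102.4]))
tilt deg [-0.52 -0.04] z 101.55
mould z seen 3165 54.29453013591142
```

Call:
jog_arm(
  translation=[
    [0, 0, 1],
    [0, 0, 2],
    [0, 0, 3],
    [0, 0, 3],
    [0, 0, 3],
    [0, 0, 3],
    [0, 0, 3],
    [0, 0, 3],
  ],
  twist=[0, 0, 0, 0, 0, 0, 0, 0],
)

```text
time_s: 18.35
eef_pos: [548.5, 223.2, 105.6]
eef_rot: [-3.142, -0.0, 0.232]
wrist_force: [0.1, 0.8, -5.4]
grip_width: 15.5
```

```bash
python3 look4.py; python3 - <<'E'
from h import *
p,d,K,Rm,t=grab("scene"); cv2.imwrite("pics/s5.png",cv2.resize(p[90:330,200:520,::-1],None,fx=2.5,fy=2.5,interpolation=cv2.INTER_CUBIC))
s=manip.get_state(); print(abs(s["joint_vel"]).max())
# knob in scene, bystanders in top
p,d,K,Rm,t=grab("top"); W=world(d,K,Rm,t); z=np.load("top.npz")
print("ingot",rect(W,box(W,440,640,30,85,10,30)),rect(z["W"],box(z["W"],440,640,30,85,10,30)))
E
```

```text
18.35 [548.5 223.2 105.6] [-180.     -0.     13.28] F [ 0.1  0.8 -5.4] w 15.5 q [-0.01  0.36 -0.55  1.73  0.21  1.11 -1.96]
([1.2, -0.6, 0.0], np.float64(0.08))
plate (16987, array([549. , 224.1]), array([100.2, 124.1]), 13.35, array([97.1, 98.3, 99.4]))
tilt deg [-0.54 -0.05] z 98.49
mould z seen 3120 54.29269784965026
0.0030994083975428403
ingot (287, array([547.3,  60.2]), array([97.1, 29.7]), 1.17, array([11.1, 16.9, 22.1])) (282, array([534. ,  60.4]), array([123.8,  29.9]), 1.94, array([10.9, 17. , 22.9]))
```

View pics/s5.png

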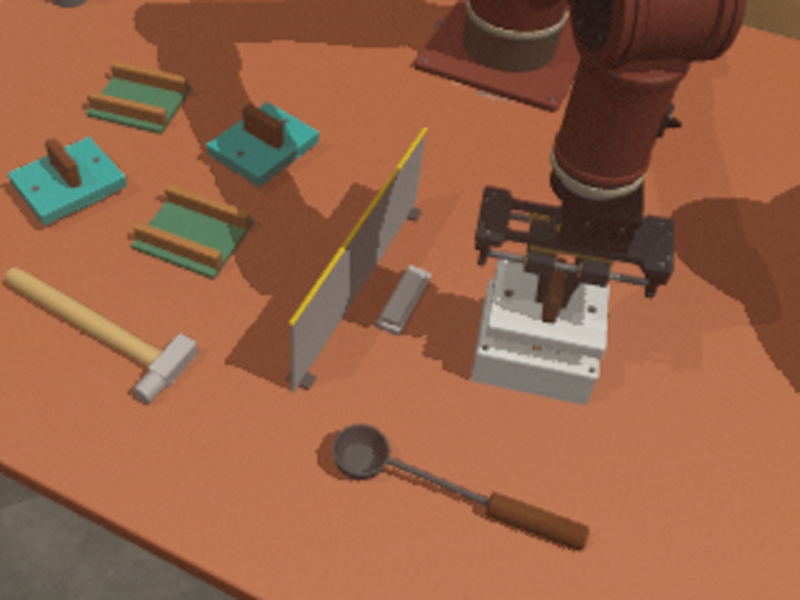

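The cropped scene view shows the cover at px (550,310), level above the mould at (540,360) with a visible gap. The guard, ingot, ladle and hammer look undisturbed. I check once whether the 0.5° apparent tilt is camera bias, and whether the ingot moved, before handing in.

```bash
python3 - <<'E'
from h import *
W=np.load("w2.npz")["W"]; m=box(W,480,620,150,300,52,57)
A=np.c_[W[m][:,:2]-[550,224],np.ones(m.sum())]; print("mould tilt",np.degrees(np.linalg.lstsq(A,W[m][:,2],rcond=None)[0][:2]).round(2))
p,d,K,Rm,t=grab("top"); V=world(d,K,Rm,t); U=np.load("top.npz")["W"]
for n,b in dict(ingot=(440,640,30,85,10,30),ladle=(700,830,60,330,8,40),hammer=(690,800,-400,-100,8,45)).items():
    print(n,np.median(U[box(U,*b)],0).round(1),np.median(V[box(V,*b)],0).round(1))
E
```

```text
mould tilt [-0.05  0.07]
ingot [546.   59.2  17. ] [546.6  59.3  16.8]
ladle [757.7 232.5  23.2] [758.  229.1  22.9]
hammer [ 753.2 -232.    23.5] [ 753.4 -231.2   23.2]
```

```bash
python3 -c "
from h import *
st(); print(manip.hand_in())"
```

```text
18.55 [548.5 223.2 105.6] [-180.     -0.     13.28] F [ 0.6  0.8 -5.1] w 15.5 q [-0.01  0.36 -0.55  1.73  0.21  1.11 -1.96]
the job is handed in; nothing more can be done
None
```

I drew the core-pull knob out to its stop and pushed it home again. I then lifted the white cover by its handle, carried it over the guard and handed in at 18.6 s, still holding it over the mould.

**Knob:** It travelled about 40 mm out, and the stop pushed back at about 9 N. It came back to the same start position with about 13 N on the home stop. After release, the camera found it where it began.

**Cover position:** The centre is within about 1 mm of the mould's centre and the yaw within 0.2°, so each 10 mm pin is well inside its 20 mm hole outline.

**Air gap:** The pin tips are about 10 mm above the top face, by two estimates (10.0 mm from the arm, 10.2 mm from depth). The arm is still, and the only load is the cover's weight, about 5 N.

**Clearances:** The pin tips were planned to cross about 55 mm above the guard's top edge. No contact forces were seen during the carry.

**Checks that disagreed:**
- **Level:** The wrist depth image shows the cover tilted about 0.5° along x, while the arm reads exactly level and the mould's top face measured flat. It may be slight sag in the grip; I left it.
- **Ingot:** Two outline measurements of the ingot differed (centre 534 against 547 mm). The first was spoiled by stray points, and the median positions agree to 0.6 mm.
- **Ladle and hammer:** The ladle's median shifted about 3 mm along its length and the hammer's under 1 mm. I took both as measurement noise, since nothing came near either of them.

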